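Reset the tripped wax-bench power box

ROBOT

A 6-joint arm with a two-finger parallel gripper is mounted at the origin on the work surface. World frame = base frame: x ahead of the robot, y to its left, z up, the work surface at z = 0. Lengths are in mm, angles in degrees, forces in N, time in s.
With the tool pointing down it reaches from about 350 to 850 mm from the base axis. Payload 8.1 kg.
Tool frame: the origin (TCP) lies midway between the tips of the shut fingers; the grasp point (between the pads) lies 19 mm behind it; z points along the fingers, y is the line along which they close (so a half turn about z gives the same grasp; the last joint's range is limited). The gripper opens to 85 mm and grips with 20 to 120 N. Pads are 22 mm wide; open, the fingers measure 114 mm over their backs; the gripper's body (76 mm by 85 mm) begins 54 mm behind the grasp point. The pads swing forward as they close: fully open they stand 13 mm farther back than shut.
Start: joints at [58.476, 7.471, 85.268, -0, 87.261, -4.893], TCP at [268.927, 536.362, 231.292] pointing down, gripper open.
Joint ranges: [-169.43, 169.43], [-51.17, 129.36], [1.28, 143.12], [-76.62, 256.62], [0, 156.53], [-152.29, 152.29]. Speed limits (degrees/s): [136.94, 136.94, 159.86, 180, 180, 180].

INTERFACE

Orientations are given as [roll, pitch, yaw] about the fixed x, y, z axes, in that order (R = Rz(yaw) Ry(pitch) Rx(roll)).
In Python, from bench import sense, snapshot, order, finder gives the robot as it stands.
- The arm moves only by the tool send_rows, never from a script. Its argument "steps" is a list of rows, each a list of 2 entries, a list of its own where there are three numbers: the shift along the world's x, y, z in units of 30 mm (1.0 is 30 mm), then the turn, a rotation vector about the world's x, y, z in rad. In form: [[[dx, dy, dz], [wx, wy, wz]], ...]. A call has 1 to 10 rows; each row is the pose to reach, as a shift and turn from the pose commanded when the call began; what a row does not reach only later rows make up. A row lasts 1/8 s, in which the tool goes at most 62.5 mm and 10.7 degrees, less where a joint would pass 70% of its speed; a pose out of reach is approached as far as the arm can. A call with a gripper value outside its range is refused whole. "fingers" is the closure, from 0 (fully open) to 1 (shut), set as the call begins (left out, the last holds). The fingers move at their own pace and stop on an object; "squeeze" is the grip in N (left out, the last holds). Time passes only in rows, so rows that repeat a pose let the fingers close. It gives the time, the measured TCP pose, the force, the opening and the grip force at its end, in the units of the state.
- sense(): the state, without advancing time (a new reading comes with each control period).
- snapshot(name): name is "scene" or "top" or "wrist"; returns a dict with "img" (400x640x3 uint8, red, green, blue), "K" (3x3 intrinsics, pixels), "pose" (4x4, takes a point from camera to world coordinates). Camera axes: x right, y up, looking along -z (the intrinsics and any distortion apply to the point x, -y, -z); pixel columns grow to the right and rows downward; lengths in mm; the calibration is good to about 2 mm. The wrist camera is an equidistant fisheye: a pixel r from the principal point sees the ray r / f radians off the axis. A picture is of the moment at which its call begins. There is no depth.
- order.hand_in(): hands the job in; it is judged then, once.
Trained networks look in the newest picture that a camera, given by its name, has taken for a name from the list of things; names that differ only in an ending like _2 or _b are one class to them, and where a whole thing is asked for, a point or a joint stands for the part that bears it (a point fixed in the world has none). Each returns a list of dicts, best first, with "confidence" (0 to 1); they miss things now and then, are a little off and sometimes report something else, mostly with a low value. They report only what shows in the picture. A call takes as long as a camera call.
- finder.find_in(label, camera): "box" ([left, top, width, height] as shares, 0 to 1, of the picture: columns of its width, rows of its height, round what is visible of it).
- finder.trace(label, camera): "mask" (400x640 bool, what is visible of it) and "box" ([left, top, width, height] as shares, 0 to 1, of the picture: columns of its width, rows of its height, round what is visible of it).
- finder.pinpoint(label, camera): "at" ([column, row] as shares, 0 to 1, of the picture: columns of its width, rows of its height: a listed point, or the origin of a listed thing).
The state is a dict: "time": time; "joint_pos": joint angles; "qd": joint speeds; "joint_efforts": joint torques, N m; "tool_pos": TCP position; "tcp_rot": TCP orientation; "ft_force": force on the tool from outside, world axes, zero at the start; "wrist_torque": the same for the moment, N m; "finger_gap": finger opening in mm; "grip_force": force on a finger pad.
Only numpy, scipy, OpenCV 4.12 (cv2) and the standard library are available. Lean on these libraries where they do the work, as an engineer would, in place of code of your own. Each camera call takes 0.05 s, during which the arm holds its last target. There are 200 camera calls.

TASK

The overload of the power box on the ski-waxing bench has tripped. Reach a fingertip down into the well of the reset module and press the sunken reset key fully home, then press the raised half of the main rocker switch down so that it is fully on, and leave both that way. Use the fingers only for pressing: keep them out of the two mains sockets, do not pick anything up, and leave the things lying about on the bench where they are.

Things in the scene. Friction and masses are not known exactly. Their poses are not given: they have to be found in the camera images.
- power_box: black rubber bench power box screwed to the bench, 106 mm deep (its x) by 340 mm long (its y), rim 82 mm above the bench; origin at the centre of its underside, z up; its x points to its far long side, the one with the round capped inlet (roughly away from the robot). A steel hoop handle sticks out 36 mm at each end.
- reset_module: 66 x 66 mm white module, 34 mm tall, one of four alike in a row (68 mm apart) on the power box, in a different order every time; origin at the centre of its underside, box axes, its rim (top face) 34 mm above that, 84 mm above the bench. Holds the overload reset: a round well 46 mm across at its centre, with a sunken black key. The well's floor is 29 mm below the rim, 7 mm below the key's face when home.
- reset_key_top (a point): centre of the reset key's flat round face (26 mm across). Popped out (tripped) it stands 14 to 15 mm below the rim of the well, pressed fully home 22 mm below it.
- reset_key (a joint): travel of the reset key straight down, m: 0 to 0.0012 popped out (tripped), 0.008 fully home against a hard stop. It resists with about 3 N all the way and stays where it is left.
- switch_module: 66 x 66 mm white module, 34 mm tall, one of four alike in a row (68 mm apart) on the power box, in a different order every time; origin at the centre of its underside, box axes, its rim (top face) 34 mm above that, 84 mm above the bench. Holds the main rocker switch.
- main_switch (a joint): main rocker switch, rad: 0 to 0.03 off (its half towards the box's +x side stands raised), 0.28 on (that half down level, hard stop). White, 48 mm long (box x), 41 mm wide (box y); tilts about a line along box y through the module's centre, 30 mm above the module's underside. About 3 N at its end tilts it; it stays where it is left.
- switch_press (a point): point on the top face of the rocker's +x half, 16 mm from the rocker's middle crease, where to press; rides with the rocker. Off, the face there is 40 mm above the module's underside and slopes up outwards at 0.28 rad; on, it is level, 2 mm above the module's rim (36 mm above its underside).
- socket_a: 66 x 66 mm white module, 34 mm tall, one of four alike in a row (68 mm apart) on the power box, in a different order every time; origin at the centre of its underside, box axes, its rim (top face) 34 mm above that, 84 mm above the bench. A mains socket: a round recess 40 mm across and 17 mm deep with two pin holes and two metal earth clips.
- socket_a_floor: floor of the recess of socket_a, with the pin holes; origin at its centre, 17 mm below the module's top face. Not to be poked.
- socket_b: 66 x 66 mm white module, 34 mm tall, one of four alike in a row (68 mm apart) on the power box, in a different order every time; origin at the centre of its underside, box axes, its rim (top face) 34 mm above that, 84 mm above the bench. A mains socket: a round recess 40 mm across and 17 mm deep with two pin holes and two metal earth clips.
- socket_b_floor: floor of the recess of socket_b, with the pin holes; origin at its centre, 17 mm below the module's top face. Not to be poked.
- wax_iron: bystander, loose: wax iron (red body on a steel sole 125 x 85 mm, black handle, 96 mm tall) resting on a stone slab 170 x 150 x 18 mm; origin at the centre of its underside
- rotary_brush: bystander, loose: black rotary brush standing on end, 62 mm diameter, 175 mm tall, rubber grip on top; origin at the centre of its underside
- scraper: bystander, loose: steel ski scraper lying flat, 60 x 130 mm, 13 mm high at its plastic grip edge; origin at the centre of its underside
- cork_block: bystander, loose: cork block 60 x 100 x 40 mm; origin at the centre of its underside
- wax_jar: bystander, loose: small wax jar 42 mm diameter, 48 mm tall; origin at the centre of its underside
- wax_tin: bystander, loose: small wax can 48 mm diameter, 40 mm tall; origin at the centre of its underside
- wax_bar: bystander, loose: bar of amber wax 40 x 85 x 24 mm; origin at the centre of its underside

How it is judged:
By the outcome, as a careful person would: the job done as asked, in the order asked, and still so for the second after the job is handed in, with the robot touching nothing.
It also fails if it takes over 34 s, if anything falls off the work surface, if the arm or the gripper's body presses on something with over 40 N, if the wrist force passes 120 N, or if a joint passes its speed limit or range.

## Working session

There is one attempt and no reset: what is moved stays moved. The work goes in short steps, Python scripts to look and compute and a tool call to move; the robot and the scene stay as the last step left them, time stands still between calls to the robot, and variables do not carry over. Pictures are saved under pics/ and viewed, at most 10 in all, crops included, and the job is handed in when it is done.

Besides the shell and the picture viewer there is one more tool, called as a command line: name --argument value ..., lists and objects as JSON in quotes. send_rows: Moves the arm, as the interface text tells. Its arguments: {"type":"object","properties":{"steps":{"type":"array"},"fingers":{"type":"number"},"squeeze":{"type":"number"}},"required":["steps"]}

```bash
mkdir -p pics; cat > h.py <<'E'
import numpy as np,cv2
from bench import sense,snapshot,order,finder
def ray(s,px,cam):
    K=np.array(s["K"]);T=np.array(s["pose"])
    u=(px[0]-K[0,2])/K[0,0];v=(px[1]-K[1,2])/K[1,1]
    if cam=="wrist":
        r=np.hypot(u,v);k=np.sin(r)/r if r>1e-9 else 1
        d=np.array([u*k,-v*k,-np.cos(r)])
    else: d=np.array([u,-v,-1])
    return T[:3,3],T[:3,:3]@d
def at(s,px,cam,z):
    o,d=ray(s,px,cam); return o+d*(z-o[2])/d[2]
E
python3 - <<'E'
from h import *
print(sense()["tool_pos"],sense()["tcp_rot"])
ims=[]
for c in("top","scene"):
    s=snapshot(c);cv2.imwrite(f"pics/{c}0.png",s["img"][:,:,::-1])
    print(c,s["K"],s["pose"])
    for l,z in(("reset_key_top",69.5),("switch_press",90),("reset_module",50),("switch_module",50),("socket_a",50),("power_box",0)):
        for f in finder.pinpoint(l,c)[:3]:
            p=np.array(f["at"])*[640,400];print(c,l,p.round(1),round(f["confidence"],2),at(s,p,c,z).round(1))
E
```

```text
[268.64348931 535.87293024 230.23125624] [-1.79892323e+02 -8.26208900e-03  1.53370610e+02]
top [[492.04293027   0.         321.46414117]
 [  0.         492.04293027 190.64995288]
 [  0.           0.           1.        ]] [[-2.49035548e-02  9.96583332e-01 -7.87494500e-02  4.68349470e+02]
 [-9.99337949e-01 -2.69074077e-02 -2.44878753e-02  4.16537259e+01]
 [-2.65231519e-02  7.80874786e-02  9.96593632e-01  1.12570338e+03]
 [ 0.00000000e+00  0.00000000e+00  0.00000000e+00  1.00000000e+00]]
top reset_key_top [364.5 184.2] 0.65 [563.2 -25.3  69.5]
top reset_key_top [271.2 247.1] 0.38 [433.5 178.3  69.5]
top switch_press [271.3 203.3] 0.2 [526.3 173.8  90. ]
top reset_module [363.7 183.5] 0.64 [566.6 -24.9  50. ]
top switch_module [268.7 200.9] 0.59 [533.9 184.6  50. ]
top socket_a [332.8 189.5] 0.65 [555.2  43.2  50. ]
top socket_a [306.3 195.9] 0.6 [542.7 101.6  50. ]
top power_box [317.2 195.5] 0.66 [546.4  79.4   0. ]
scene [[368.35121833   0.         322.78834899]
 [  0.         368.35121833 196.09450729]
 [  0.           0.           1.        ]] [[ 8.43383278e-01 -4.26997899e-01  3.26155548e-01  8.13205063e+02]
 [ 5.37279514e-01  6.76907699e-01 -5.03116976e-01 -3.43967094e+02]
 [-5.94730953e-03  5.99557138e-01  8.00309857e-01  7.61286353e+02]
 [ 0.00000000e+00  0.00000000e+00  0.00000000e+00  1.00000000e+00]]
scene reset_key_top [307.5 236.5] 0.64 [562.1 -19.1  69.5]
scene switch_press [347.7 170.3] 0.77 [548.7 175.2  90. ]
scene switch_press [306.  171.9] 0.28 [466.7 117.6  90. ]
scene reset_module [332.4 193.8] 0.73 [539.3 121.5  50. ]
scene reset_module [409.4 204.6] 0.64 [710.3 191.4  50. ]
scene reset_module [311.7 244.1] 0.62 [573.5 -21.   50. ]
scene switch_module [341.4 176.6] 0.6 [529.9 179.7  50. ]
scene socket_a [321.4 217.3] 0.8 [553.6  49.7  50. ]
scene socket_a [344.1 175. ] 0.17 [533.1 187.9  50. ]
scene power_box [325.8 217.3] 0.76 [544.6  83.3   0. ]
```

View pics/top0.png

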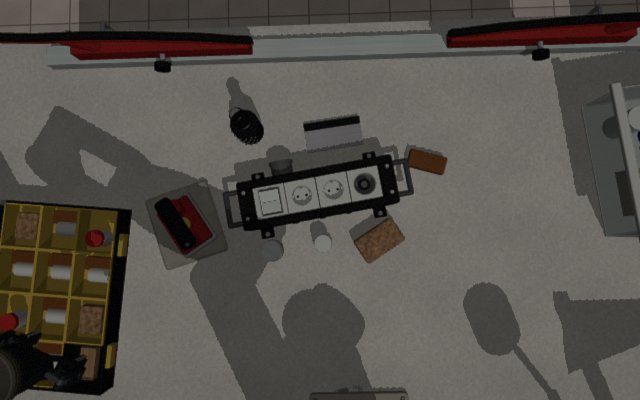

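View pics/scene0.png

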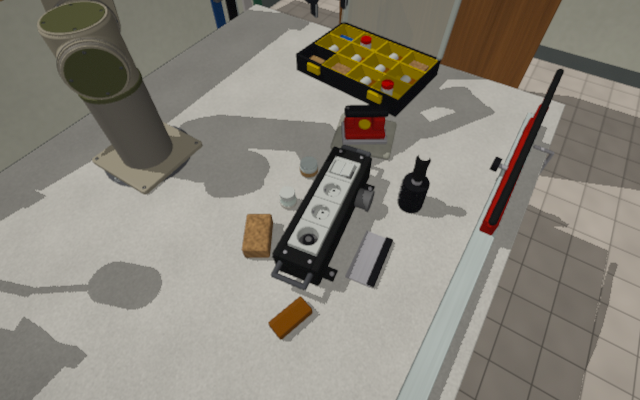

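The top view shows the modules along the box from left to right: switch (269,202), two sockets, then the reset well (365,184). The inlet at (281,165) puts box +x away from the robot. The scene view agrees, with the reset at (308,237). The reset is near (565,-25), the switch module near (533,183), and the box yaw is about 8.8°. I'll move with fingers shut to hover above the reset.

send_rows --steps '[[[9.85,-18.6,0],[0,0,0.618]],[[9.85,-18.6,0],[0,0,0.618]],[[9.85,-18.6,0],[0,0,0.618]],[[9.85,-18.6,0],[0,0,0.618]],[[9.85,-18.6,0],[0,0,0.618]],[[9.85,-18.6,0],[0,0,0.618]],[[9.85,-18.6,0],[0,0,0.618]],[[9.85,-18.6,0],[0,0,0.618]],[[9.85,-18.6,0],[0,0,0.618]],[[9.85,-18.6,0],[0,0,0.618]]]' --fingers 1

```text
time: 1.95
tool_pos: [557.2, -8.4, 231.6]
tcp_rot: [180.0, 0.0, -171.2]
ft_force: [1.4, 1.2, 0.4]
finger_gap: -0.2
grip_force: 0.0
```

```bash
python3 - <<'E'
from h import *
st=sense();print(st["time"],st["tool_pos"],st["tcp_rot"])
s=snapshot("wrist");cv2.imwrite("pics/w1.png",s["img"][:,:,::-1])
print(s["K"],s["pose"])
for l,z in(("reset_key_top",69.5),("switch_press",90),("reset_module",50),("switch_module",50),("socket_a",50),("power_box",0)):
        for f in finder.pinpoint(l,"wrist")[:3]:
            p=np.array(f["at"])*[640,400];print(l,p.round(1),round(f["confidence"],2),at(s,p,"wrist",z).round(1))
E
```

```text
1.95 [557.15121491  -8.35989395 231.62176996] [ 1.79999897e+02  4.88236749e-02 -1.71228685e+02]
[[309.70691629   0.         315.34669794]
 [  0.         309.70691629 203.93256578]
 [  0.           0.           1.        ]] [[-1.52082802e-01 -9.51421413e-01 -2.67709013e-01  4.90182677e+02]
 [ 9.88367257e-01 -1.46125606e-01 -4.21600741e-02 -1.86359158e+01]
 [ 9.92855578e-04 -2.71006645e-01  9.62576964e-01  3.73756739e+02]
 [ 0.00000000e+00  0.00000000e+00  0.00000000e+00  1.00000000e+00]]
reset_key_top [296.6 194.2] 0.85 [567.6 -25.7  69.5]
switch_press [490.3 209.5] 0.92 [546.7 180.6  90. ]
switch_press [338.7 269.6] 0.33 [635.   28.3  90. ]
reset_module [301.7 186.4] 0.71 [563.2 -21.9  50. ]
switch_module [477.4 189.5] 0.71 [533.7 182.1  50. ]
switch_module [189.3 197.2] 0.42 [ 594.2 -148.    50. ]
switch_module [427.  189.4] 0.29 [544.5 116.7  50. ]
socket_a [364.  185.3] 0.87 [551.7  44.2  50. ]
socket_a [423.3 187.2] 0.76 [542.8 111.7  50. ]
```

View pics/w1.png

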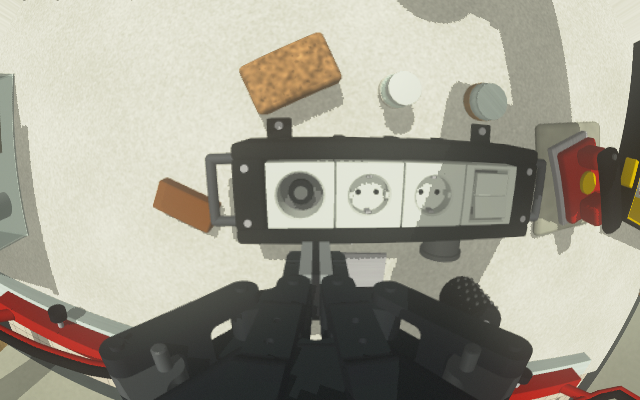

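Seen from the wrist, the reset well is at about (300,193), the sockets at (369,193) and (433,195), and the rocker at (490,194). I'll refine the well centre and the module row.

```bash
python3 - <<'E'
from h import *
s=snapshot("wrist");im=s["img"]
g=cv2.cvtColor(im,cv2.COLOR_RGB2GRAY)
ok=[]
b=g[160:230,265:335];_,m=cv2.threshold(b,0,255,cv2.THRESH_BINARY_INV|cv2.THRESH_OTSU)
cs,_=cv2.findContours(m,cv2.RETR_EXTERNAL,cv2.CHAIN_APPROX_NONE)
for c in cs:
    if len(c)>60:
        e=cv2.fitEllipse(cv2.convexHull(c));p=np.array(e[0])+[265,160];print("rim",p,e[1],at(s,p,"wrist",84).round(1))
for px in((301,193),(369,193),(433,195)):
    print(px,at(s,px,"wrist",84).round(1))
for px in((265,162),(268,224),(334,161),(335,225),(403,162),(403,226),(465,163)): print(px,at(s,px,"wrist",84).round(1))
k=cv2.resize(im[145:245,255:530],None,fx=2.9,fy=2.9,interpolation=cv2.INTER_CUBIC);cv2.imwrite("pics/w2.png",k[:,:,::-1])
E
```

```text
rim [295.97414017 194.85461807] (44.91960525512695, 47.113311767578125) [563.3 -22.7  84. ]Traceback (most recent call last):
  File "<stdin>", line 9, in <module>
cv2.error: OpenCV(4.12.0) /io/opencv/modules/imgproc/src/shapedescr.cpp:361: error: (-201:Incorrect size of input array) There should be at least 5 points to fit the ellipse in function 'fitEllipseNoDirect'
```

```bash
python3 - <<'E'
from h import *
print(sense()["tool_pos"])
s=snapshot("wrist");im=s["img"]
for l,z in(("reset_key_top",69.5),("switch_press",90)):
    for f in finder.pinpoint(l,"wrist")[:1]:
        p=np.array(f["at"])*[640,400];print(l,p.round(1),at(s,p,"wrist",z).round(1))
# rectified orthophoto at z=84: 4px/mm? 3 px/mm, u->world y decreasing, v-> x decreasing
K=s["K"];T=np.array(s["pose"]);sc=2.5
yy,xx=np.meshgrid(225-np.arange(750)/sc,610-np.arange(250)/sc)
P=np.stack([xx,yy,0*xx+84],-1)-T[:3,3];C=P@T[:3,:3];x,y,z=C[...,0],-C[...,1],-C[...,2]
r=np.hypot(x,y);th=np.arctan2(r,z)
o=cv2.remap(im,(K[0][2]+K[0][0]*th*x/r).astype('f4'),(K[1][2]+K[1][1]*th*y/r).astype('f4'),cv2.INTER_CUBIC)
for i in range(0,750,50): cv2.putText(o,str(int(225-i/sc)),(i,10),0,.35,(255,0,0));cv2.line(o,(i,12),(i,18),(255,0,0))
for j in range(0,250,50): cv2.putText(o,str(int(610-j/sc)),(0,j+4),0,.35,(255,0,0))
cv2.imwrite("pics/o.png",o[:,:,::-1])
E
```

```text
[556.05067545  -5.07300365 231.44489096]
reset_key_top [295.5 190.1] [562.3 -24.   69.5]
switch_press [485.3 207.1] [543.5 176.3  90. ]
```

View pics/o.png

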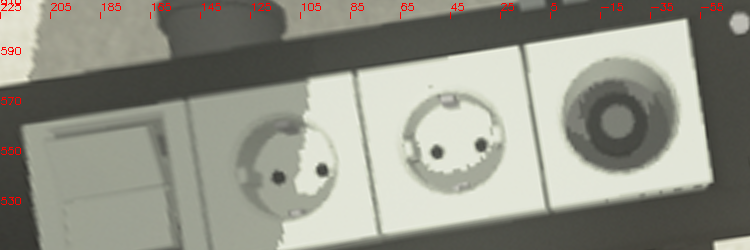

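The orthophoto puts the well centre at (564.3,-22.7). Its module edges and pitch fit the given 68 mm. That gives the switch centre at (531.7,178.7) and the press point at (547.5,181.3). Now descending over the well.

send_rows --steps '[[[0.27,-0.58,-1.0],[0,0,0]],[[0.27,-0.58,-2.6],[0,0,0]],[[0.27,-0.58,-4.2],[0,0,0]],[[0.27,-0.58,-4.2],[0,0,0]],[[0.27,-0.58,-4.2],[0,0,0]]]'

```text
time: 3.12
tool_pos: [565.5, -23.5, 107.4]
tcp_rot: [-180.0, 0.1, -171.2]
ft_force: [0.3, 0.4, -0.1]
finger_gap: 0.3
grip_force: 0.0
```

```bash
python3 - <<'E'
from h import *
for i in range(3):
    s=snapshot("wrist");st=sense();print(st["time"],st["tool_pos"].round(2) if hasattr(st["tool_pos"],'round') else st["tool_pos"],st["ft_force"])
im=s["img"]
for l,z in(("reset_key_top",69.5),("switch_press",90)):
    for f in finder.pinpoint(l,"wrist")[:1]:
        p=np.array(f["at"])*[640,400];print(l,p.round(1),f["confidence"],at(s,p,"wrist",z).round(1))
cv2.imwrite("pics/w3.png",im[:,:,::-1])
E
```

```text
3.175 [566.25 -23.7  108.25] [ 0.41508407  0.3319895  -0.11969264]
3.225 [566.53 -23.79 108.5 ] [ 0.4263837  -0.42626988  1.19881017]
3.275 [566.45 -23.9  108.35] [ 0.50750912 -0.75475303  0.21061467]
reset_key_top [315.4 226.1] 0.6 [564.2 -24.   69.5]
```

View pics/w3.png

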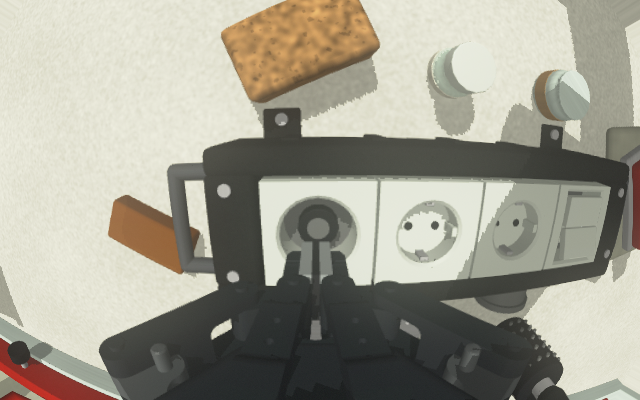

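The tips are in line with the key at (318,228). They sit inside the well outline and about 2 mm too far in x, so I'll correct and go down.

send_rows --steps '[[[-0.06,0.03,-0.3],[0,0,0]],[[-0.06,0.03,-0.7],[0,0,0]],[[-0.06,0.03,-1.0],[0,0,0]],[[-0.06,0.03,-1.25],[0,0,0]],[[-0.06,0.03,-1.4],[0,0,0]],[[-0.06,0.03,-1.45],[0,0,0]]]'

```text
time: 4.12
tool_pos: [562.4, -22.9, 62.0]
tcp_rot: [180.0, -0.1, -171.2]
ft_force: [-8.5, 1.0, 13.4]
finger_gap: -0.2
grip_force: 6.6
```

send_rows --steps '[[[0.0,0,-0.06],[0,0,0]],[[0,0,-0.12],[0,0,0]],[[0,0,-0.12],[0,0,0]],[[0,0,-0.12],[0,0,0]]]'

```text
time: 4.62
tool_pos: [562.5, -22.9, 61.8]
tcp_rot: [-180.0, -0.0, -171.2]
ft_force: [-20.8, 2.1, 34.3]
finger_gap: -0.1
grip_force: 16.8
```

The key bottoms out hard at z≈62, which is 22 mm below the rim as specified. Lifting out and moving to the switch.

send_rows --steps '[[[0,0,0.3],[0,0,0]],[[0,0,1.0],[0,0,0]],[[0,0,2.0],[0,0,0]],[[0,0,2.5],[0,0,0]],[[-0.3,2.3,2.5],[0,0,0]],[[-0.5,4.3,2.5],[0,0,0]],[[-0.55,6.3,2.5],[0,0,0]],[[-0.55,6.8,2.5],[0,0,0]],[[-0.55,6.8,2.5],[0,0,0]],[[-0.55,6.8,2.5],[0,0,0]]]'

```text
time: 5.88
tool_pos: [546.3, 179.7, 132.8]
tcp_rot: [-180.0, -0.0, -171.3]
ft_force: [0.4, -0.8, -0.2]
finger_gap: 0.1
grip_force: 0.0
```

```bash
python3 - <<'E'
from h import *
for i in range(2):
    s=snapshot("wrist");st=sense();print(st["time"],st["tool_pos"].round(2),st["tcp_rot"])
im=s["img"]
for l,z in(("reset_key_top",62),("switch_press",90)):
    for f in finder.pinpoint(l,"wrist")[:1]:
        p=np.array(f["at"])*[640,400];print(l,p.round(1),f["confidence"],at(s,p,"wrist",z).round(1))
cv2.imwrite("pics/w4.png",im[:,:,::-1])
E
```

```text
5.925 [546.39 179.48 132.97] [-1.79970471e+02 -2.16515001e-02 -1.71315408e+02]
5.975 [546.43 179.46 133.06] [-1.79978056e+02 -1.50787858e-02 -1.71333800e+02]
reset_key_top [ 83.2 200.5] 0.71 [566.3 -24.8  62. ]
switch_press [318.6 228.3] 0.87 [546.4 181.8  90. ]
```

View pics/w4.png

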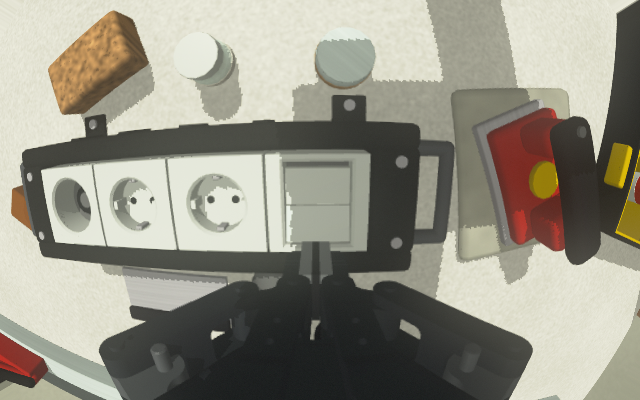

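The fingertips are over the rocker's +x half at (318,235), as intended. Pressing.

send_rows --steps '[[[0.02,0.06,-0.5],[0,0,0]],[[0.02,0.06,-1.0],[0,0,0]],[[0.02,0.06,-1.3],[0,0,0]],[[0.02,0.06,-1.45],[0,0,0]],[[0.02,0.06,-1.55],[0,0,0]],[[0.02,0.06,-1.6],[0,0,0]],[[0.02,0.06,-1.65],[0,0,0]],[[0.02,0.06,-1.65],[0,0,0]]]'

```text
time: 7.08
tool_pos: [547.7, 183.0, 85.9]
tcp_rot: [-180.0, 0.1, -171.2]
ft_force: [-3.2, -2.9, 13.9]
finger_gap: -0.0
grip_force: 6.8
```

send_rows --steps '[[[0,0,-0.06],[0,0,0]],[[0,0,-0.08],[0,0,0]],[[0,0,-0.08],[0,0,0]]]'

```text
time: 7.45
tool_pos: [547.8, 183.0, 85.6]
tcp_rot: [-180.0, 0.1, -171.2]
ft_force: [-12.2, -5.3, 30.5]
finger_gap: -0.1
grip_force: 15.1
```

send_rows --steps '[[[0,0,0.3],[0,0,0]],[[0,0,1.0],[0,0,0]],[[0,0,2.0],[0,0,0]],[[-0.5,-1.5,3.5],[0,0,0]],[[-1.5,-3.4,5.0],[0,0,0]],[[-1.5,-3.4,5.0],[0,0,0]],[[-1.5,-3.4,5.0],[0,0,0]]]'

```text
time: 8.32
tool_pos: [502.0, 80.6, 231.9]
tcp_rot: [180.0, 0.1, -171.3]
ft_force: [0.2, 0.6, -0.3]
finger_gap: 0.1
grip_force: 0.0
```

```bash
python3 - <<'E'
from h import *
s=snapshot("wrist");st=sense();print(st["time"],st["tool_pos"].round(2),st["ft_force"])
im=s["img"]
K=s["K"];T=np.array(s["pose"]);sc=2.5
yy,xx=np.meshgrid(225-np.arange(750)/sc,610-np.arange(280)/sc)
P=np.stack([xx,yy,0*xx+84],-1)-T[:3,3];C=P@T[:3,:3];x,y,z=C[...,0],-C[...,1],-C[...,2]
r=np.hypot(x,y);th=np.arctan2(r,z)
o=cv2.remap(im,(K[0][2]+K[0][0]*th*x/r).astype('f4'),(K[1][2]+K[1][1]*th*y/r).astype('f4'),cv2.INTER_CUBIC)
v=np.zeros((560,750,3),np.uint8);v[:280]=o;v[280:]=cv2.resize(snapshot("scene")["img"][130:280,220:420],(373,280)).repeat(1,1)[:, :373].copy() if 0 else cv2.copyMakeBorder(cv2.resize(snapshot("scene")["img"][130:280,220:420],(373,280)),0,0,0,377,0)
cv2.imwrite("pics/end.png",v[:,:,::-1])
E
```

```text
8.375 [501.72  81.27 230.67] [ 0.15115965  1.1745603  -1.36141676]
```

View pics/end.png

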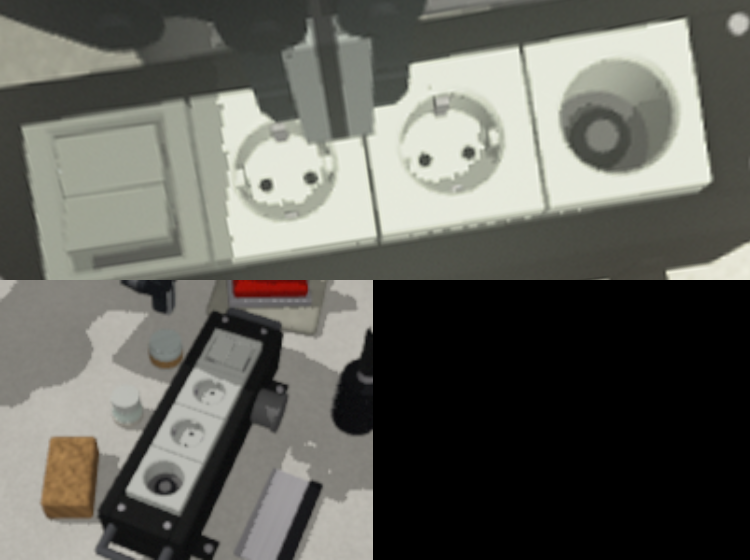

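In the end view the key sits deep in the well at (605,137). The rocker's +x half is level, with the shadow now under its -x end at (120,255). Nothing was disturbed, so I'm handing in.

```bash
python3 -c "
from h import *
print(order.hand_in())"
```

```text
the job is handed in; nothing more can be done
None
```

The reset key was pressed fully home first, then the main rocker switch was pressed fully on; both hit their hard stops, the arm was clear of everything, and the job was handed in at about 8.4 s.

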